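# Snap the clip-on heat sink over the power resistor

## Task

Pick up the blue clip-on heat sink and push it straight down over the cream tubular power resistor, about midway between its two brackets, until both sprung arms have snapped past the tube and it sits fully home and upright, then let go. The ceramic is brittle: never push on it with more than 25 N, and leave the coin mech and the button caps where they are.

Things in the scene. Friction and masses are not known exactly. Their poses are not given: they have to be found in the camera images.
- heat_sink_mid (a point): Blue finned heat sink standing on its two sprung arms, 70 x 42 x 63.5 mm (own x, y, z), about 120 g. Point: its centre, 32 mm above the feet; z up. From the crown plate (top face 3.5 mm above the point) rises a grip bar, 12 mm thick in y, 30 mm long in x, 28 mm tall: grip it across y, fingertips just above the crown. Cross fins 20 mm tall begin 24.5 mm from the middle along x.
- channel (a point): On the heat sink, 14.5 mm below its centre: lies on the tube's axis when the heat sink is home (crown underside, 13 mm above, rests on the tube). Own x runs along the tube. The arms' rounded catches, 9 mm below, leave a 18 mm gap for the 26 mm tube; below them the arms flare to a mouth 29 mm wide, whose lowest edge is 17.5 mm below this point.
- clip_left (a joint): Sprung steel arm on the heat sink's own +y side, rad: 0 = closed (stop), grows as it is forced outward. About 0.02 to 0.06 when home on the tube, about 0.17 astride its widest point. Forcing both arms past the tube takes a push of 8 to 16 N in all; friction can hold the part half-way on, with the arms still wide.
- clip_right (a joint): Sprung steel arm on the heat sink's own -y side, same meaning as clip_left.
- tray: Grey power supply tray fixed to the bench, 200 x 100 x 18 mm, origin at its underside's centre, z up. The cream ceramic tube resistor, 26 mm diameter, lies level along the tray's x, centred over the origin, between two upright steel bracket plates 72 mm either side of the centre (bracket tops 14 mm above the tube's axis, clamped to posts outside them).
- tray_top (a point): Centre of the tray's top face, straight below the tube. The brackets are clamped at differing, unmeasured heights: the tube's axis is 32 to 72 mm above this point and must be felt or seen. Push on with the force in view: the part snaps at 8 to 16 N, then the push rises again once it is home; stop by about 18 N.
- resistor (a joint): Springy give of the tube in its brackets, vertical, m: 0 at rest, negative as it is pressed down, 0.11 mm per newton of push (so -0.0028 at 25 N); it springs back. It does not tell the height of the brackets.
- coin_mech_mid (a point): Matte black coin mech, loose bystander, 65 x 100 x 45 mm (own x, y, z); point at its centre.
- cap_a_mid (a point): Yellow pushbutton cap, loose bystander, 33 mm diameter, 18.5 mm tall; point half-way up.
- cap_b_mid (a point): The other yellow pushbutton cap, the same.
Mind the look-alikes: they are no part of the job. Of the things that look like the part that bears heat_sink_mid, take the one that is farthest to the robot's right at the start.

How it is judged:
By the outcome, as a careful person would: the job done as asked, in the order asked, and still so for the second after the job is handed in, with the robot touching nothing.
It also fails if it takes over 58 s, if anything falls off the work surface, if the arm or the gripper's body presses on something with over 40 N, if the wrist force passes 120 N, or if a joint passes its speed limit or range.

## Robot

A 7-joint arm with a two-finger parallel gripper is mounted at the origin on the work surface. World frame = base frame: x ahead of the robot, y to its left, z up, the work surface at z = 0. Lengths are in mm, angles in rad, forces in N, time in s.
With the tool pointing down it reaches from about 400 to 875 mm from the base axis. Payload 4.4 kg.
Tool frame: the origin (TCP) lies midway between the tips of the shut fingers; the grasp point (between the pads) lies grasp_offset behind it (grasp_offset is the distance from the TCP to the grasp point, in mm); z points along the fingers, y is the line along which they close (so a half turn about z gives the same grasp; the last joint's range is limited). The gripper opens to 85 mm and grips with 20 to 120 N. Pads are 22 mm wide; open, the fingers measure 114 mm over their backs; the gripper's body (76 mm by 85 mm) begins 54 mm behind the grasp point. The pads swing forward as they close: fully open they stand 13 mm farther back than shut.
Start: joints at [1.273, 0.628, 0.038, 1.517, -0.027, 0.996, -0.02], TCP at [149.352, -632.623, 231.313] pointing down, gripper open.
Joint ranges: [-3.06, 3.06], [-0.37, 2.12], [-1.25, 1.32], [0.18, 2.47], [-1.1, 4.24], [0.23, 1.98], [-2.94, 2.94]. Speed limits (rad/s): [2.57, 2.57, 3.14, 3.14, 3.14, 3.14, 3.14].

## Interface

Orientations are given as [roll, pitch, yaw] about the fixed x, y, z axes, in that order (R = Rz(yaw) Ry(pitch) Rx(roll)).
In Python, from cell import * gives the robot as it stands. The module is installed in compiled form; this text tells all that it offers.
- The arm moves only by the shell command python3 -m jog 'ROWS'. ROWS is a JSON object of lists of equal length, an entry for each row: "angular": the turn, a rotation vector about the tool's x, y, z in degrees, a list of three; "travel": the shift along the tool's x, y, z in cm, a list of three; "fingers": the closure, from 0 (fully open) to 1 (shut). In form: {"angular": [[rx, ry, rz], ...], "travel": [[tx, ty, tz], ...], "fingers": [fingers, ...]}. A call has 1 to 5 rows; each row is the pose to reach, as a shift and turn from the pose commanded when the call began, along the tool's axes at that moment; what a row does not reach only later rows make up. A row lasts 1/8 s, in which the tool goes at most 62.5 mm and 10.7 degrees, less where a joint would pass 70% of its speed; a pose out of reach is approached as far as the arm can. A call with a gripper value outside its range is refused whole. The fingers move at their own pace and stop on an object; the grip force is fixed at half the most. Time passes only in rows, so rows that repeat a pose let the fingers close. It gives the time, the measured TCP pose, the force and the opening at its end, in the units of the state.
- read_state(): the state, without advancing time (a new reading comes with each control period).
- get_image(name): name is "scene" or "top"; returns the picture (400x640x3 uint8, red, green, blue); there is no depth.
- camera_model(name): a dict with "mtx" (3x3 intrinsics, pixels), "T" (4x4, takes a point from camera to world coordinates). Camera axes: x right, y down, z forward; pixel columns grow to the right and rows downward; lengths in mm; the calibration is good to about 2 mm. A picture is of the moment at which its call begins. camera_model takes no time and is no camera call.
- finish_job(): hands the job in, once; it reports no verdict.
The state is a dict: "clock": time; "qpos": joint angles; "qd": joint speeds; "tau": joint torques, N m; "eef_pos": TCP position; "tool_rot": TCP orientation; "force": force on the tool from outside, world axes, zero at the start; "torque": the same for the moment, N m; "width": finger opening in mm.
Only numpy, scipy, OpenCV 4.12 (cv2) and the standard library are available. Lean on these libraries where they do the work, as an engineer would, in place of code of your own. Each camera call takes 0.05 s, during which the arm holds its last target. There are 200 camera calls.

## Working session

There is one attempt and no reset: what is moved stays moved. The work goes in short steps, Python scripts to look and compute and a shell command to move; the robot and the scene stay as the last step left them, time stands still between calls to the robot, and variables do not carry over. Pictures are saved under pics/ and viewed, on a budget of 10 in all, crops included, one or two more only if the job needs it, and the job is handed in when it is done.

```bash
mkdir -p pics; cat > h.py <<'E'
from cell import *
import numpy as np, cv2
def save(n,im): cv2.imwrite(f'pics/{n}.png',cv2.cvtColor(im,cv2.COLOR_RGB2BGR))
def ray(n,px):
    c=camera_model(n);K=np.array(c['mtx']);T=np.array(c['T'])
    d=T[:3,:3]@np.linalg.solve(K,[px[0],px[1],1.]);return T[:3,3],d
def onz(n,px,z):
    o,d=ray(n,px);return o+d*(z-o[2])/d[2]
def proj(n,P):
    c=camera_model(n);K=np.array(c['mtx']);T=np.array(c['T'])
    p=K@(T[:3,:3].T@(np.array(P,float)-T[:3,3]));return p[:2]/p[2]
def tri(a,b):
    (o1,d1),(o2,d2)=ray(*a),ray(*b);A=np.c_[d1,-d2];s=np.linalg.lstsq(A,o2-o1,rcond=None)[0]
    p,q=o1+d1*s[0],o2+d2*s[1];return (p+q)/2,np.linalg.norm(p-q)
E
python3 - <<'E'
from h import *
np.set_printoptions(precision=2,suppress=True)
for n in('scene','top'):
    save(n+'0',get_image(n));c=camera_model(n);print(np.array(c['mtx']),np.array(c['T']))
print(read_state())
import cell;print([k for k in dir(cell) if k[0]!='_'], globals().get('grasp_offset'))
E
```

```text
[[482.34   0.   315.71]
 [  0.   482.34 195.79]
 [  0.     0.     1.  ]] [[  -0.73    0.39   -0.57 1157.74]
 [   0.69    0.42   -0.59  641.07]
 [   0.01   -0.82   -0.57  655.06]
 [   0.      0.      0.      1.  ]]
[[473.72   0.   318.35]
 [  0.   473.72 192.04]
 [  0.     0.     1.  ]] [[  -0.01   -0.98    0.18  365.86]
 [  -1.      0.01    0.01   53.15]
 [  -0.01   -0.18   -0.98 1252.43]
 [   0.      0.      0.      1.  ]]
{'clock': 0.1, 'qpos': array([ 1.27,  0.63,  0.04,  1.52, -0.03,  1.  , -0.02]), 'qd': array([ 0., -0.,  0., -0.,  0., -0., -0.]), 'tau': array([  0.  , -56.45,   1.23, -19.4 ,   0.01,   0.01,  -0.  ]), 'eef_pos': array([ 149.22, -632.05,  230.47]), 'tool_rot': array([-3.14,  0.  ,  0.23]), 'force': array([ 1.11, -0.22, -0.33]), 'torque': array([ 0.01,  0.01, -0.04]), 'width': 85.63870220053768}
['MotionError', 'camera_model', 'finish_job', 'get_image', 'grasp_offset', 'read_state'] 18.700000000000003
```

View pics/scene0.png

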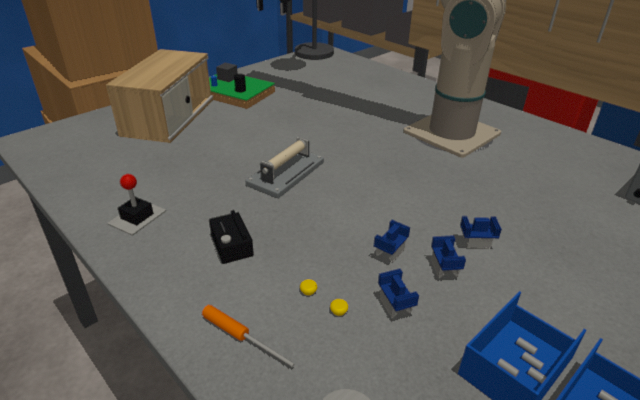

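View pics/top0.png

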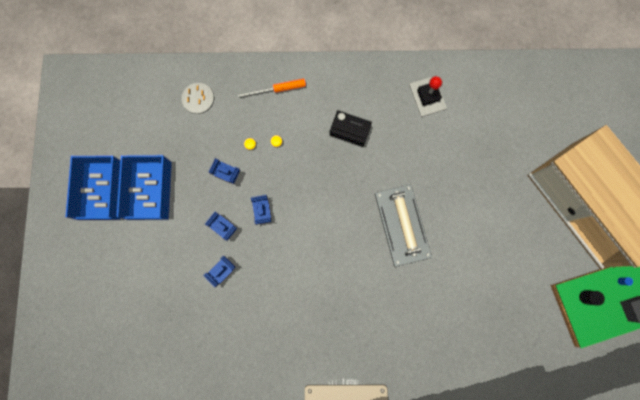

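Top view: four blue heat sinks at about (224,171), (261,209), (221,226) and (219,271). In the top image, right is world -y, which is the robot's right. So the candidate is (261,209), probably (392,240) in the scene view. The tray is at (404,225) top and (286,168) scene. Next I measure and confirm with an enlarged crop.

```bash
python3 - <<'E'
from h import *
np.set_printoptions(precision=1,suppress=True)
I={n:cv2.cvtColor(cv2.imread(f'pics/{n}0.png'),cv2.COLOR_BGR2RGB) for n in('scene','top')}
for n,im in I.items():
    h=cv2.cvtColor(im,cv2.COLOR_RGB2HSV)
    m=cv2.inRange(h,(108,120,40),(128,255,255))
    k,l,s,c=cv2.connectedComponentsWithStats(m)
    for i in range(1,k):
        if 150<s[i,4]<2500:
            pts=np.argwhere(l==i)[:,::-1].astype(np.float32);r=cv2.minAreaRect(pts)
            print(n,s[i],c[i],r,onz(n,c[i],42))
print('proj',proj('scene',onz('top',(261,209),40)))
g=lambda im,x,y,w,h,f:cv2.resize(im[y:y+h,x:x+w],None,fx=f,fy=f,interpolation=cv2.INTER_CUBIC)
a=g(I['top'],195,150,100,150,4);b=g(I['scene'],360,195,150,130,2.66)
H=600;cv=np.zeros((H,800,3),np.uint8);cv[:600,:400]=a;cv[:b.shape[0],400:400+min(400,b.shape[1])]=b[:,:400];save('crop1',cv)
t=g(I['top'],360,170,80,110,5);b=g(I['scene'],235,125,100,75,4)
cv=np.zeros((550,800,3),np.uint8);cv[:550,:400]=t;cv[:300,400:800]=b;save('crop2',cv)
E
```

```text
scene [461 217  40  21 702] [480.9 227.7] ((480.5, 227.0), (20.0, 39.0), 90.0) [381.9 317.4  42. ]
scene [374 220  36  34 663] [392.2 237.4] ((391.7500305175781, 236.75), (23.33452033996582, 36.76955032348633), 45.0) [539.3 214.6  42. ]
scene [432 236  33  34 765] [447.  253.2] ((447.7000427246094, 252.40005493164062), (40.69643783569336, 25.043960571289062), 63.43495178222656) [498.6 314.9  42. ]
scene [379 269  40  42 950] [396.9 290.2] ((397.84613037109375, 289.26922607421875), (45.20806884765625, 27.180313110351562), 56.30992889404297) [644.4 311.   42. ]
scene [ 556  338   84   62 1023] [605.7 374.7] ((597.4999389648438, 368.4999694824219), (82.99998474121094, 60.99999237060547), -0.0) [552.2 624.8  42. ]
top [210 160  29  23 391] [224.  171.1] ((223.84706115722656, 170.9882354736328), (27.06697654724121, 14.940195083618164), 22.833654403686523) [641.4 311.7  42. ]
top [252 196  19  28 403] [261.1 209.4] ((261.1491394042969, 209.32762145996094), (26.206815719604492, 15.625194549560547), 81.46923065185547) [539.2 212.5  42. ]
top [206 213  30  27 408] [220.9 225.7] ((221.01177978515625, 225.4470672607422), (26.872943878173828, 15.716307640075684), 39.09385681152344) [497.7 315.3  42. ]
top [205 257  30  29 428] [219.7 271.4] ((219.50003051757812, 271.0000305175781), (16.26345443725586, 27.577163696289062), 45.0) [381.8 315.   42. ]
proj [391.2 238.2]
```

View pics/crop1.png

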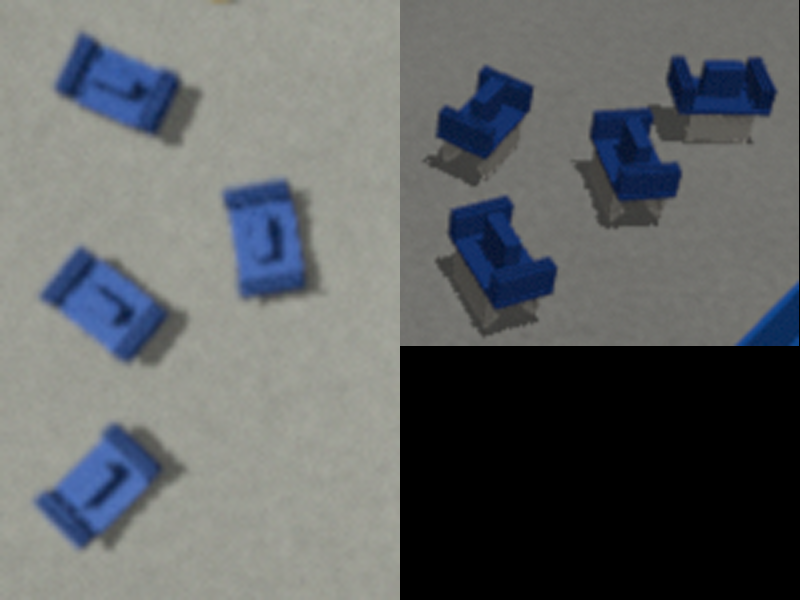

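View pics/crop2.png

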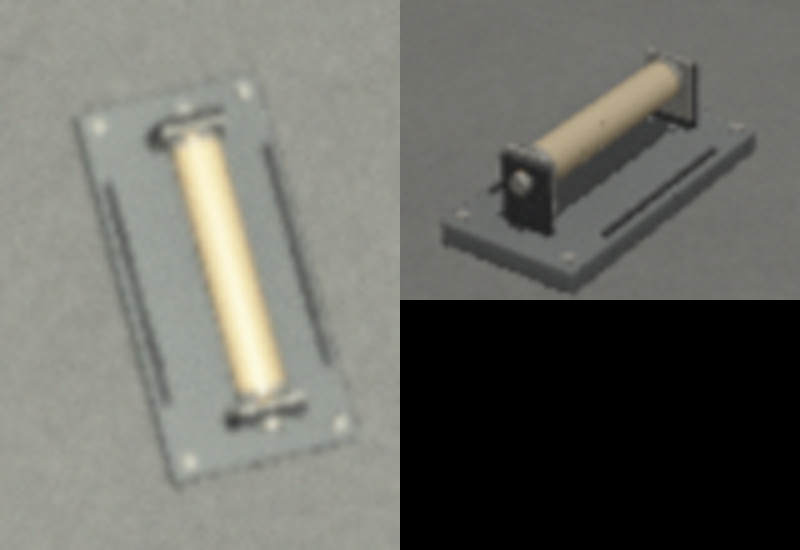

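The crops confirm four identical heat sinks. The one farthest right is at top (261,209) / scene (392,238), with y≈213 mm against at least 311 mm for the others, and both views agree within 2 mm. In the tray crop the tube is plain in both views. Next, its axis from the bisector planes and the sink's yaw.

```bash
cat > tube.py <<'E'
from h import *
np.set_printoptions(precision=2,suppress=True)
def plane(n,im,box):
    # bisector plane of tube silhouettes: per-slice subpixel edges on 'creaminess' (R-B)
    x,y,w,h=box;c=im[y:y+h,x:x+w].astype(float);s=cv2.GaussianBlur(c[...,0]-c[...,2],(3,3),0)
    m=(s>0.5*np.percentile(s,97)).astype(np.uint8)
    k,l,st,_=cv2.connectedComponentsWithStats(m);i=1+np.argmax(st[1:,4]);p=np.argwhere(l==i)[:,::-1].astype(float)
    mu=p.mean(0);d=np.linalg.svd(p-mu,full_matrices=False)[2][0];nn=np.array([-d[1],d[0]])
    t=(p-mu)@d;lo,hi=np.percentile(t,[8,92]);ed=[[],[]];thr=None
    for tt in np.arange(lo,hi,1.):
        u=np.arange(-12,12.01,.1);q=mu+tt*d+u[:,None]*nn
        v=cv2.remap(s.astype(np.float32),q[:,0].astype(np.float32)[None],q[:,1].astype(np.float32)[None],cv2.INTER_LINEAR)[0]
        pk=v[np.abs(u)<2].max();base=0.5*(np.median(v[:40])+np.median(v[-40:]));a=np.where(v>(pk+base)/2)[0]
        j=np.argmin(abs(u));aa=a[np.abs(u[a])<9]
        for e,z in zip(ed,(u[aa.min()],u[aa.max()])): e.append((tt,z))
    N=[]
    for e in ed:
        e=np.array(e)
        f=np.polyfit(*e.T,1);r=e[:,1]-np.polyval(f,e[:,0]);e=e[abs(r)<1];f=np.polyfit(*e.T,1)
        P=[mu+tt*d+np.polyval(f,tt)*nn+[x,y] for tt in(lo,hi)]
        o,a=ray(n,P[0]);_,b=ray(n,P[1]);v=np.cross(a,b);N.append(v/np.linalg.norm(v));print(n,'edge',P[0],P[1])
    v=N[0]+N[1];v/=np.linalg.norm(v)
    e1,e2=[mu+q*d+[x,y] for q in(t.min(),t.max())]
    return o,v,(e1,e2),np.arccos(abs(N[0]@N[1]))
if __name__=='__main__':
    I={n:cv2.cvtColor(cv2.imread(f'pics/{n}0.png'),cv2.COLOR_BGR2RGB) for n in('scene','top')}
    o1,n1,e1,a1=plane('top',I['top'],(385,185,45,75));o2,n2,e2,a2=plane('scene',I['scene'],(255,135,60,45))
    d=np.cross(n1,n2);d/=np.linalg.norm(d);d*=np.sign(d[0])
    P=np.linalg.solve(np.array([n1,n2,d]),[n1@o1,n2@o2,d@np.array([640,-130,70.])])
    print('axis pt',P,'dir',d,'yaw',np.arctan2(d[1],d[0]))
    for o,a in((o1,a1),(o2,a2)): print('diam check',2*np.linalg.norm(np.cross(P-o,d))*np.sin(a/2))
    for z in(50,60,70,80,90):print(z,'ends top',onz('top',e1[0],z),onz('top',e1[1],z),'scene',onz('scene',e2[0],z),onz('scene',e2[1],z))
    # tray outline: the tray top z=18, corner screws in crop
    s=[(360+a/5,170+b/5) for a,b in((98,125),(245,90),(190,462),(340,424))];Q=np.array([onz('top',q,18) for q in s]);print('tray screws ctr',Q.mean(0),Q)
    for n,z in(('top',50),('scene',50)):
        h=cv2.cvtColor(I[n],cv2.COLOR_RGB2HSV);m=cv2.inRange(h,(108,120,40),(128,255,255));_,l,_,_=cv2.connectedComponentsWithStats(m)
        px=np.argwhere(l==l[(209,258) if n=='top' else (240,392)])[:,::-1]
        W=np.array([onz(n,q,z)[:2] for q in px],np.float32);print(n,len(px),cv2.minAreaRect(W))
E
python3 tube.py
```

```text
top edge [404.31 199.97] [416.22 242.42]
top edge [394.39 202.69] [405.89 245.25]
scene edge [302.57 148.46] [277.05 166.49]
scene edge [297.02 140.38] [271.28 158.08]
axis pt [ 638.17 -122.24   58.39] dir [0.97 0.23 0.  ] yaw 0.2312903344428212
diam check 27.56935558155165
diam check 20.64664351139946
50 ends top [ 571.02 -139.87   50.  ] [ 434.35 -171.88   50.  ] scene [ 420.35 -182.06   50.  ] [ 548.76 -152.86   50.  ]
60 ends top [ 569.31 -138.27   60.  ] [ 433.78 -170.01   60.  ] scene [ 432.54 -168.45   60.  ] [ 558.83 -139.74   60.  ]
70 ends top [ 567.6  -136.66   70.  ] [ 433.21 -168.14   70.  ] scene [ 444.73 -154.85   70.  ] [ 568.89 -126.61   70.  ]
80 ends top [ 565.9  -135.06   80.  ] [ 432.64 -166.27   80.  ] scene [ 456.91 -141.24   80.  ] [ 578.96 -113.49   80.  ]
90 ends top [ 564.19 -133.45   90.  ] [ 432.07 -164.4    90.  ] scene [ 469.1  -127.64   90.  ] [ 589.02 -100.37   90.  ]
tray screws ctr [ 499.96 -157.16   18.  ] [[ 578.87  -96.95   18.  ]
 [ 597.11 -175.18   18.  ]
 [ 402.46 -139.27   18.  ]
 [ 421.42 -217.23   18.  ]]
top 403 ((538.4755249023438, 211.53018188476562), (68.45379638671875, 39.989837646484375), 9.512125968933105)
scene 663 ((545.2483520507812, 217.39718627929688), (92.5150375366211, 50.44709777832031), 10.276308059692383)
```

Tube axis: about (500,-155.5), z≈56 (the scene view misses the shaded underside, so I corrected it down from 58), yaw 0.231. Tray screws give a centre of (500,-157), which agrees. Sink: (538.7,212.5), yaw ≈0.166. Moving out by a waypoint.

```bash
python3 -m jog '{"angular":[[0,0,0],[0,0,0],[0,0,0],[0,0,0],[0,0,0]],"travel":[[25.8,-17.8,-4],[25.8,-17.8,-4],[25.8,-17.8,-4],[25.8,-17.8,-4],[25.8,-17.8,-4]],"fingers":[0.3,0.3,0.3,0.3,0.3]}'; python3 -c "
from h import *
s=read_state();print(s['tool_rot'],s['qpos'])"
```

```text
clock: 0.72
eef_pos: [358.3, -400.9, 270.9]
tool_rot: [-3.141, 0.0, 0.232]
force: [1.2, -1.0, -0.0]
width: 59.9
[-3.14129778e+00  6.20884377e-05  2.31724815e-01] [ 0.77442199  0.42134821  0.02144119  1.78154974 -0.01098922  0.93909361
 -0.5385911 ]
```

```bash
python3 -m jog '{"angular":[[0,0,0],[0,0,0],[0,0,0],[0,0,0],[0,0,0]],"travel":[[15.4,-27,0],[15.4,-27,0],[15.4,-27,0],[15.4,-27,0],[15.4,-27,0]],"fingers":[0.3,0.3,0.3,0.3,0.3]}'
python3 -m jog '{"angular":[[0,0,3.8],[0,0,3.8],[0,0,3.8],[0,0,3.8],[0,0,3.8]],"travel":[[16.2,-28.6,10],[16.2,-28.6,10],[16.2,-28.6,10],[16.2,-28.6,10],[16.2,-28.6,10]],"fingers":[0.3,0.3,0.3,0.3,0.3]}'
python3 -m jog '{"angular":[[0,0,0]],"travel":[[0,0,0]],"fingers":[0.3]}'
```

```text
clock: 1.35
eef_pos: [445.3, -102.5, 270.9]
tool_rot: [3.141, -0.0, 0.232]
force: [0.3, -1.5, -0.6]
width: 59.5
clock: 1.98
eef_pos: [529.0, 184.2, 179.0]
tool_rot: [3.141, 0.0, 0.165]
force: [1.8, 0.2, 0.5]
width: 59.8
clock: 2.1
eef_pos: [527.7, 188.8, 178.0]
tool_rot: [-3.138, 0.002, 0.174]
force: [-0.5, -0.3, -0.4]
width: 59.7
```

```bash
python3 -m jog '{"angular":[[0,0,0.4],[0,0,0.4],[0,0,0.4],[0,0,0.4]],"travel":[[1.5,-2.2,4],[1.5,-2.2,9],[1.5,-2.2,9],[1.5,-2.2,9]],"fingers":[0.3,0.3,0.3,0.3]}'; python3 - <<'E'
from h import *
a=get_image('scene');print(proj('scene',(538.7,212.5,40)));save('pre',cv2.resize(a[150:300,310:510],None,fx=4,fy=4,interpolation=cv2.INTER_CUBIC))
print(read_state()['eef_pos'],read_state()['tool_rot'])
E
```

```text
clock: 2.6
eef_pos: [540.7, 205.9, 91.3]
tool_rot: [3.141, -0.001, 0.157]
force: [0.1, -0.4, 0.2]
width: 59.3
[391.50867274 237.58388561]
[541.27125911 206.29456971  91.94644795] [-3.14124844e+00 -2.97560226e-03  1.57297442e-01]
```

View pics/pre.png

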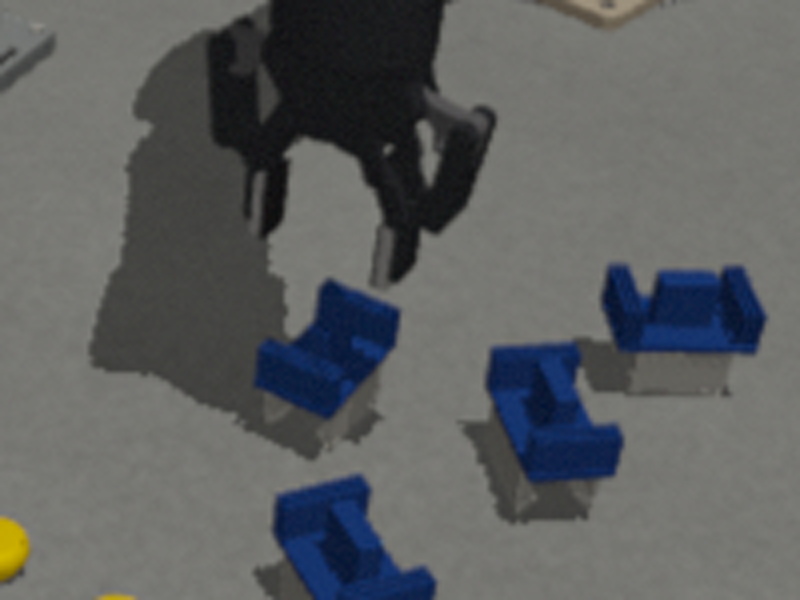

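The picture shows the open fingers straddling the target (crop tips at 258,235 and 385,285), with the neighbours clear. Small correction, then part-way down.

```bash
python3 -m jog '{"angular":[[0,0,-0.3],[0,0,-0.3],[0,0,-0.3],[0,0,-0.3]],"travel":[[-0.15,-0.6,0],[-0.15,-0.6,2],[-0.15,-0.6,2.5],[-0.15,-0.6,2.5]],"fingers":[0.3,0.3,0.3,0.3]}'; python3 - <<'E'
from h import *
for i in range(3):
    get_image('top') if i else 0; s=read_state();print(s['eef_pos'],s['tool_rot'])
print(onz('scene',(390.4,215),101))
E
```

```text
clock: 3.15
eef_pos: [537.6, 212.5, 65.5]
tool_rot: [-3.142, -0.0, 0.164]
force: [-0.6, -0.4, 0.6]
width: 60.0
[537.62137679 212.51757291  65.45528112] [-3.14150430e+00 -4.30544853e-04  1.63844095e-01]
[537.86644262 212.56462967  65.6532427 ] [-3.14137003e+00 -9.62551355e-04  1.63738247e-01]
[538.0235225  212.56216945  65.72024509] [-3.14132480e+00 -1.27147674e-03  1.63656895e-01]
[549.66791534 210.89741896 101.        ]
```

```bash
python3 -m jog '{"angular":[[0,0,0],[0,0,0],[0,0,0],[0,0,0]],"travel":[[0.1,0,1.5],[0.1,0,2.5],[0.1,0,2.5],[0.1,0,2.5]],"fingers":[0.3,0.3,0.3,0.3]}'; python3 -m jog '{"angular":[[0,0,0],[0,0,0],[0,0,0],[0,0,0],[0,0,0]],"travel":[[0,0,0],[0,0,0],[0,0,0],[0,0,0],[0,0,0]],"fingers":[1,1,1,1,1]}';python3 -m jog '{"angular":[[0,0,0],[0,0,0],[0,0,0],[0,0,0],[0,0,0]],"travel":[[0,0,0],[0,0,0],[0,0,0],[0,0,0],[0,0,0]],"fingers":[1,1,1,1,1]}'
```

```text
clock: 3.75
eef_pos: [538.4, 212.5, 39.7]
tool_rot: [3.142, 0.0, 0.164]
force: [0.4, -0.6, -0.7]
width: 59.6
clock: 4.38
eef_pos: [538.7, 212.6, 40.2]
tool_rot: [-3.141, -0.0, 0.164]
force: [0.0, -0.2, 3.4]
width: 10.8
clock: 5.0
eef_pos: [538.7, 212.6, 40.2]
tool_rot: [-3.141, -0.0, 0.164]
force: [-0.2, -1.0, 5.4]
width: 11.0
```

```bash
python3 -m jog '{"angular":[[0,0,0],[0,0,0],[0,0,0],[0,0,0],[0,0,0]],"travel":[[0,0,-1],[0,0,-3],[0,0,-7],[0,0,-12],[0,0,-12]],"fingers":[1,1,1,1,1]}'; python3 - <<'E'
from h import *
a=get_image('scene');b=get_image('top');s=read_state();print(s['eef_pos'],s['force'],s['width'])
c=np.zeros((600,800,3),np.uint8);c[:,:400]=cv2.resize(a[130:280,340:440],None,fx=4,fy=4);c[:400,400:]=cv2.resize(b[150:250,220:320],None,fx=4,fy=4);save('lift',c)
E
```

```text
clock: 5.62
eef_pos: [541.0, 213.6, 163.9]
tool_rot: [-3.14, -0.008, 0.164]
force: [0.8, -0.3, -1.4]
width: 10.8
[538.19613969 212.30798038 160.11938223] [ 0.18658027 -0.10882308 -0.79445622] 10.904872288182158
```

View pics/lift.png

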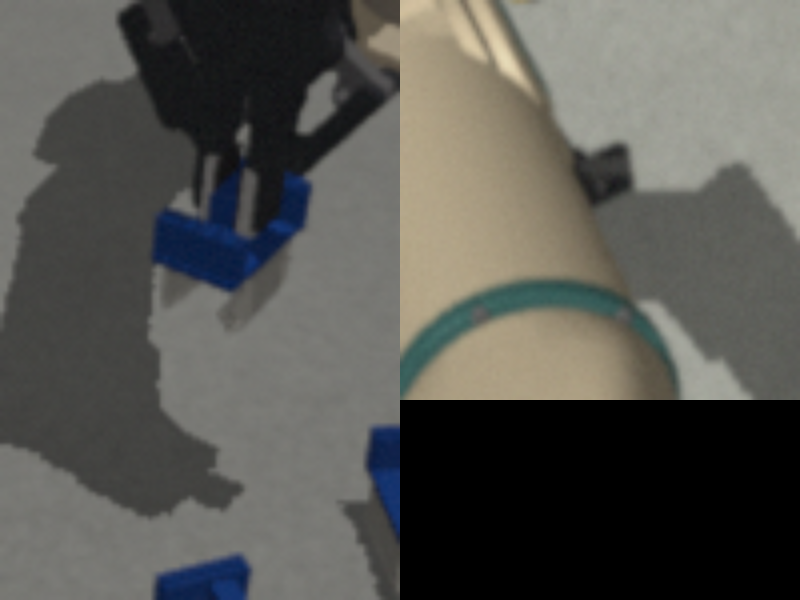

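The picture shows the sink held level in the fingers and hanging free (scene crop ≈(230,230)). The arm hides the top view. Carrying it over the tube.

```bash
python3 -m jog '{"angular":[[0,0,-1],[0,0,-2],[0,0,-3],[0,0,-3.8],[0,0,-3.8]],"travel":[[-1.5,5,0],[-3,11,0],[-4.5,17,0],[-6,23,0],[-7.5,28,0]],"fingers":[1,1,1,1,1]}'; python3 -m jog '{"angular":[[0,0,0],[0,0,0],[0,0,0],[0,0,0]],"travel":[[-1.5,5,0],[-1.8,7.6,0],[-1.8,7.6,0],[-1.8,7.6,0]],"fingers":[1,1,1,1]}'; python3 - <<'E'
from h import *
np.set_printoptions(precision=2,suppress=True)
s=read_state();print(s['eef_pos'],s['tool_rot'],s['force'])
d=np.array([500,-155.5])-s['eef_pos'][:2];y=s['tool_rot'][2];print('need tool xy',d@[np.cos(y),np.sin(y)],d@[np.sin(y),-np.cos(y)])
E
```

```text
clock: 6.35
eef_pos: [508.3, -78.5, 158.3]
tool_rot: [-3.141, 0.003, 0.229]
force: [0.3, -0.3, -0.9]
width: 11.0
clock: 6.85
eef_pos: [509.1, -152.5, 158.8]
tool_rot: [-3.139, 0.002, 0.231]
force: [0.1, 1.1, -1.9]
width: 10.5
[ 509.13 -152.48  158.84] [-3.14  0.    0.23] [ 0.11  1.13 -1.89]
need tool xy -9.581376710578944 0.8474243540305503
```

```bash
python3 -m jog '{"angular":[[0,0,0],[0,0,0],[0,0,0],[0,0,0],[0,0,0]],"travel":[[-0.95,0.1,1],[-0.95,0.1,3],[-0.95,0.1,4],[-0.95,0.1,4],[-0.95,0.1,4]],"fingers":[1,1,1,1,1]}'; python3 - <<'E'
from h import *
np.set_printoptions(precision=2,suppress=True)
a=get_image('scene');b=get_image('top');s=read_state();print(s['eef_pos'],s['tool_rot'],s['force'])
c=np.zeros((600,800,3),np.uint8);c[:500,:]=cv2.resize(a[100:200,220:380],None,fx=5,fy=5);save('above',c[:500]);save('abtop',b)
E
```

```text
clock: 7.48
eef_pos: [501.2, -157.0, 120.2]
tool_rot: [3.141, -0.001, 0.23]
force: [1.4, -0.3, -0.9]
width: 10.8
[ 501.34 -157.2   120.45] [ 3.14 -0.    0.23] [-0.26  0.14 -0.32]
```

View pics/above.png

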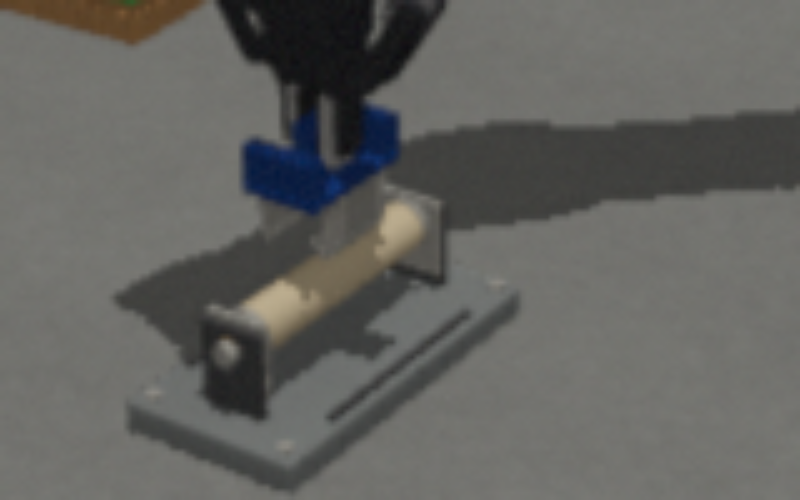

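The picture shows the sink over the tube, arms straddling it (crop feet at 270,235 and 330,250). It is roughly central between the brackets. Nudging sideways about 1.5 mm and descending with the force in view.

```bash
python3 -m jog '{"angular":[[0,0,0],[0,0,0],[0,0,0],[0,0,0],[0,0,0]],"travel":[[-0.1,-0.16,0.4],[-0.1,-0.16,0.9],[-0.1,-0.16,1.4],[-0.1,-0.16,1.4],[-0.1,-0.16,1.4]],"fingers":[1,1,1,1,1]}'; python3 -m jog '{"angular":[[0,0,0],[0,0,0],[0,0,0]],"travel":[[0,0,0.3],[0,0,0.4],[0,0,0.4]],"fingers":[1,1,1]}'; python3 -m jog '{"angular":[[0,0,0],[0,0,0]],"travel":[[0,0,0.2],[0,0,0.2]],"fingers":[1,1]}'; python3 -m jog '{"angular":[[0,0,0],[0,0,0]],"travel":[[0,0,0.2],[0,0,0.2]],"fingers":[1,1]}'
```

```text
clock: 8.2
eef_pos: [499.6, -155.9, 105.9]
tool_rot: [-3.142, 0.0, 0.23]
force: [-0.2, -0.3, -1.7]
width: 10.7
clock: 8.57
eef_pos: [499.5, -155.9, 101.9]
tool_rot: [-3.142, 0.0, 0.23]
force: [-0.3, -0.8, -0.6]
width: 10.7
clock: 8.82
eef_pos: [499.5, -155.9, 99.8]
tool_rot: [-3.141, 0.0, 0.23]
force: [-0.1, -0.2, -1.0]
width: 11.0
clock: 9.07
eef_pos: [499.5, -155.8, 97.8]
tool_rot: [-3.141, 0.0, 0.23]
force: [-0.7, -0.1, -1.6]
width: 10.9
```

```bash
for i in 1 2; do :; done; python3 -m jog '{"angular":[[0,0,0],[0,0,0]],"travel":[[0,0,0.2],[0,0,0.2]],"fingers":[1,1]}'; python3 -m jog '{"angular":[[0,0,0],[0,0,0]],"travel":[[0,0,0.2],[0,0,0.2]],"fingers":[1,1]}'; python3 -m jog '{"angular":[[0,0,0],[0,0,0]],"travel":[[0,0,0.15],[0,0,0.15]],"fingers":[1,1]}'
```

```text
clock: 9.32
eef_pos: [499.7, -156.1, 96.1]
tool_rot: [3.141, -0.0, 0.23]
force: [-0.1, -0.5, 1.1]
width: 10.8
clock: 9.57
eef_pos: [499.9, -156.1, 94.9]
tool_rot: [3.141, -0.001, 0.23]
force: [-2.5, -0.3, 10.2]
width: 10.9
clock: 9.82
eef_pos: [500.3, -156.1, 93.7]
tool_rot: [3.14, -0.002, 0.23]
force: [-2.5, 1.0, 12.0]
width: 10.6
```

Contact at TCP z≈96, close to the predicted 97, with little side force. Continuing in 1 mm steps.

```bash
python3 -m jog '{"angular":[[0,0,0],[0,0,0]],"travel":[[0,0,0.1],[0,0,0.1]],"fingers":[1,1]}'; python3 -m jog '{"angular":[[0,0,0],[0,0,0]],"travel":[[0,0,0.1],[0,0,0.1]],"fingers":[1,1]}'
```

```text
clock: 10.07
eef_pos: [500.6, -156.1, 92.7]
tool_rot: [3.14, -0.002, 0.23]
force: [-0.8, 0.2, 10.8]
width: 10.9
clock: 10.32
eef_pos: [500.7, -156.0, 91.6]
tool_rot: [3.14, -0.002, 0.23]
force: [-1.7, -0.9, 9.6]
width: 10.8
```

```bash
python3 -m jog '{"angular":[[0,0,0],[0,0,0]],"travel":[[0,0,0.15],[0,0,0.15]],"fingers":[1,1]}'; python3 -m jog '{"angular":[[0,0,0],[0,0,0]],"travel":[[0,0,0.15],[0,0,0.15]],"fingers":[1,1]}'; python3 -m jog '{"angular":[[0,0,0],[0,0,0]],"travel":[[0,0,0.15],[0,0,0.15]],"fingers":[1,1]}'
```

```text
clock: 10.58
eef_pos: [500.8, -155.9, 89.8]
tool_rot: [3.14, -0.002, 0.23]
force: [-0.8, 0.5, 8.5]
width: 11.0
clock: 10.82
eef_pos: [500.8, -155.9, 88.1]
tool_rot: [3.141, -0.002, 0.23]
force: [-1.1, 0.2, 4.4]
width: 10.9
clock: 11.08
eef_pos: [500.6, -155.9, 86.3]
tool_rot: [3.141, -0.002, 0.23]
force: [1.6, -0.8, 3.4]
width: 10.9
```

```bash
python3 -m jog '{"angular":[[0,0,0],[0,0,0]],"travel":[[0,0,0.15],[0,0,0.15]],"fingers":[1,1]}'; python3 -m jog '{"angular":[[0,0,0],[0,0,0]],"travel":[[0,0,0.15],[0,0,0.15]],"fingers":[1,1]}'; python3 -m jog '{"angular":[[0,0,0],[0,0,0]],"travel":[[0,0,0.1],[0,0,0.1]],"fingers":[1,1]}'; python3 -m jog '{"angular":[[0,0,0],[0,0,0]],"travel":[[0,0,0.1],[0,0,0.1]],"fingers":[1,1]}'
```

```text
clock: 11.32
eef_pos: [500.0, -155.8, 84.2]
tool_rot: [3.141, -0.001, 0.23]
force: [2.0, 0.4, -0.1]
width: 10.7
clock: 11.58
eef_pos: [499.4, -155.8, 82.5]
tool_rot: [-3.141, 0.0, 0.23]
force: [2.0, -0.9, -2.5]
width: 11.0
clock: 11.82
eef_pos: [499.1, -155.9, 81.6]
tool_rot: [-3.141, 0.001, 0.23]
force: [1.3, -1.2, -3.3]
width: 10.8
clock: 12.08
eef_pos: [499.0, -155.9, 80.7]
tool_rot: [-3.141, 0.001, 0.23]
force: [0.8, 0.3, -2.4]
width: 10.7
```

```bash
python3 -m jog '{"angular":[[0,0,0],[0,0,0]],"travel":[[0,0,0.1],[0,0,0.1]],"fingers":[1,1]}'; python3 -m jog '{"angular":[[0,0,0],[0,0,0]],"travel":[[0,0,0.1],[0,0,0.1]],"fingers":[1,1]}'; python3 -m jog '{"angular":[[0,0,0],[0,0,0]],"travel":[[0,0,0.1],[0,0,0.1]],"fingers":[1,1]}'
```

```text
clock: 12.32
eef_pos: [499.0, -155.9, 79.7]
tool_rot: [-3.141, 0.001, 0.23]
force: [-0.3, -1.2, -3.1]
width: 10.6
clock: 12.58
eef_pos: [499.2, -155.9, 78.7]
tool_rot: [-3.141, 0.001, 0.23]
force: [-1.1, -0.8, -2.6]
width: 10.9
clock: 12.82
eef_pos: [499.4, -155.8, 77.8]
tool_rot: [-3.141, 0.0, 0.23]
force: [-0.2, -1.1, -3.8]
width: 10.7
```

```bash
python3 -m jog '{"angular":[[0,0,0],[0,0,0]],"travel":[[0,0,0.1],[0,0,0.1]],"fingers":[1,1]}'; python3 -m jog '{"angular":[[0,0,0],[0,0,0]],"travel":[[0,0,0.07],[0,0,0.07]],"fingers":[1,1]}'
```

```text
clock: 13.08
eef_pos: [499.5, -155.9, 77.0]
tool_rot: [3.142, 0.0, 0.23]
force: [-1.5, -1.2, -1.1]
width: 10.7
clock: 13.32
eef_pos: [499.5, -155.9, 76.5]
tool_rot: [3.141, -0.0, 0.23]
force: [-1.4, -0.3, 2.3]
width: 11.0
```

Force is rising near the expected home height (≈77). Now seating it.

```bash
python3 -m jog '{"angular":[[0,0,0],[0,0,0]],"travel":[[0,0,0.08],[0,0,0.08]],"fingers":[1,1]}'; python3 -m jog '{"angular":[[0,0,0],[0,0,0]],"travel":[[0,0,0.06],[0,0,0.06]],"fingers":[1,1]}'
```

```text
clock: 13.58
eef_pos: [499.6, -155.9, 76.0]
tool_rot: [3.141, -0.0, 0.23]
force: [-3.2, 1.3, 8.1]
width: 10.7
clock: 13.82
eef_pos: [499.6, -155.9, 75.7]
tool_rot: [3.141, -0.0, 0.23]
force: [-3.5, 0.7, 10.6]
width: 10.7
```

```bash
python3 -m jog '{"angular":[[0,0,0],[0,0,0]],"travel":[[0,0,0.06],[0,0,0.06]],"fingers":[1,1]}'; python3 -m jog '{"angular":[[0,0,0],[0,0,0]],"travel":[[0,0,0.03],[0,0,0.03]],"fingers":[1,1]}'
```

```text
clock: 14.08
eef_pos: [499.6, -155.9, 75.3]
tool_rot: [3.141, -0.0, 0.23]
force: [-3.9, 0.4, 13.4]
width: 11.2
clock: 14.32
eef_pos: [499.6, -155.9, 75.2]
tool_rot: [3.141, -0.0, 0.23]
force: [-5.4, 0.1, 15.8]
width: 10.7
```

The push rises again at the tube's own stiffness, to 15.8 N: home. Unloading and opening.

```bash
python3 -m jog '{"angular":[[0,0,0],[0,0,0]],"travel":[[0,0,-0.15],[0,0,-0.2]],"fingers":[1,1]}'; python3 -m jog '{"angular":[[0,0,0],[0,0,0],[0,0,0],[0,0,0]],"travel":[[0,0,0],[0,0,0],[0,0,0],[0,0,0]],"fingers":[0.4,0.4,0.4,0.4]}'; python3 -m jog '{"angular":[[0,0,0],[0,0,0],[0,0,0],[0,0,0],[0,0,0]],"travel":[[0,0,-1.5],[0,0,-4],[0,0,-9],[0,0,-14],[0,0,-14]],"fingers":[0.4,0.4,0.4,0.4,0.4]}'; python3 - <<'E'
from h import *
a=get_image('scene');s=read_state();print(s['eef_pos'],s['force'],s['width'])
save('done1',cv2.resize(a[100:200,220:380],None,fx=5,fy=5,interpolation=cv2.INTER_CUBIC))
E
```

```text
clock: 14.58
eef_pos: [499.5, -155.9, 76.4]
tool_rot: [3.141, -0.0, 0.23]
force: [-1.8, -0.2, 3.6]
width: 10.7
clock: 15.08
eef_pos: [499.7, -155.8, 75.8]
tool_rot: [-3.142, -0.0, 0.23]
force: [-1.1, -0.5, -0.5]
width: 51.3
clock: 15.7
eef_pos: [502.4, -156.5, 220.7]
tool_rot: [3.137, -0.008, 0.23]
force: [0.2, 0.3, -0.5]
width: 51.0
[ 500.71709136 -156.24355372  218.4415407 ] [-0.7416606  -0.83475529 -0.3900104 ] 51.17899635799493
```

View pics/done1.png

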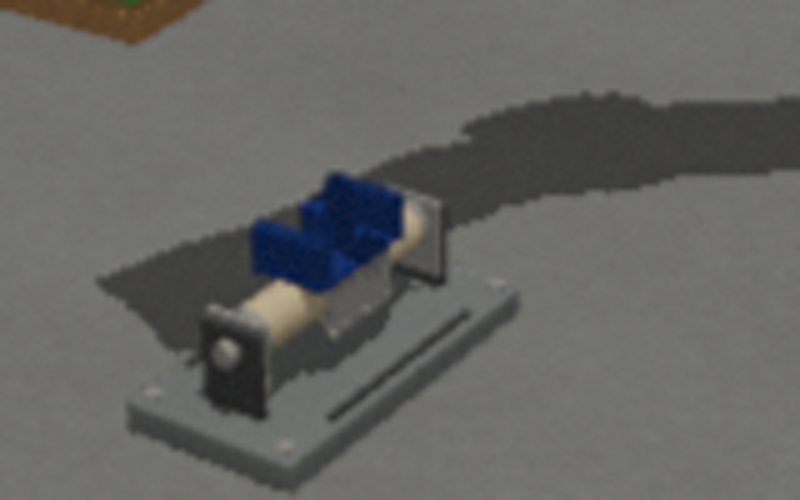

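The picture shows the sink seated with its crown on the tube, between the brackets (brackets at 235,350 and 425,230, sink ≈(330,235)). The fin edges run parallel to the bracket top, so it is upright. Checking the bystanders numerically before handing in.

```bash
python3 - <<'E'
from h import *
np.set_printoptions(precision=1,suppress=True)
a=get_image('scene');b=cv2.cvtColor(cv2.imread('pics/scene0.png'),cv2.COLOR_BGR2RGB)
def cen(im,lo,hi,box):
    x,y,w,h=box;m=cv2.inRange(cv2.cvtColor(im,cv2.COLOR_RGB2HSV)[y:y+h,x:x+w],lo,hi);M=cv2.moments(m,True);return np.array([M['m10'],M['m01']])/M['m00']+[x,y],M['m00']
for nm,lo,hi,bx in(('capA',(22,150,80),(35,255,255),(295,275,28,23)),('capB',(22,150,80),(35,255,255),(325,294,28,26)),('coin',(0,0,0),(180,255,45),(200,200,60,70)),('sinkNow',(108,120,40),(128,255,255),(255,125,60,40))):
    for im in(b,a):
        try:print(nm,*cen(im,lo,hi,bx))
        except ZeroDivisionError:print(nm,'none')
print('predicted home sink centre+8',proj('scene',(499.5,-155.8,76)))
E
```

```text
capA [308.1 286.7] 216.0
capA [308.  286.7] 216.0
capB [338.6 306.7] 241.0
capB [338.6 306.7] 241.0
coin [231.2 237.7] 1484.0
coin [231.1 237.7] 1487.0
sinkNow [nan nan] 0.0
sinkNow [285.3 146.4] 425.0
predicted home sink centre+8 [285.7 147.5]<stdin>:5: RuntimeWarning: invalid value encountered in divide
```

```bash
python3 -c "
from cell import *
print(finish_job())"
```

```text
the job is handed in; nothing more can be done
None
```

I picked up the rightmost of the four identical blue heat sinks and pushed it straight down over the tube, about midway between the brackets. I then released it, raised the arm clear and handed the job in at about 16 s of the 58 s allowed.

- **Push force:** The push peaked at about 12 N as the arms spread. It then turned to a pull of about -3 N as they snapped past the tube. At the home height it rose again at about the tube's own stiffness, to 15.8 N, where I stopped.
- **After release:** The picture shows the heat sink upright with its crown on the tube, within about 1 px of where it should sit. I had no direct reading of the arm angles, so the snap is judged from the force and the picture.
- **Bystanders:** The coin mech and both button caps had not moved, to within 0.1 px in the scene view.
- **Disagreements:** My first camera estimate put the tube axis at 58 mm, because the scene view missed the tube's shaded underside. I corrected it to about 56 mm. Seating came with the tool about 1 to 2 mm lower than that predicts, within the roughly 2 mm calibration error.

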